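# Set the drying cupboard's door stay to its widest hole

### The job

The glazed door of the little drying cupboard stands ajar with the slot of its perforated steel stay loosely over the peg, and the book inside needs more air. Take the stay by its knob, lift it off its peg, swing the door wider with it and let the last hole, the one next to the knob, down over the peg until the bar lies fully home on the peg's shoulder. The sprung hinge pulls the door back, and the peg may be clamped anywhere along its slotted plate, so feel for it with light pressure; do not force the stay against the peg, and leave the things around it where they are.

Things in the scene. Friction and masses are not known exactly. Their poses are not given: they have to be found in the camera images.
- cupboard: Plywood drying cupboard standing on the table, fixed; 250 deep (x), 270 wide (y), 165 mm high. Origin at the centre of its underside; x from its door side to its back, z up. Its flat top is 165 mm above the origin. The glazed door is hinged at the left front edge (-x, +y) and opens towards -x.
- peg_plate: Steel keeper plate, 80 x 28 x 4 mm, on the cupboard top at its (-70, 0) mm, same axes; origin on the cupboard top at the plate's centre. Clamped in its slot along x is a peg: shoulder 22 mm across with its flat top at z = 10 mm (the bar rests here), then an 8 mm peg, its rim chamfered 1.4 mm, up to z = 21.5 mm. The peg stands at y = 0, at an unmeasured x from -9 to +9 mm.
- door (a joint): Door angle, rad: 0 shut, grows as it opens. Stiff sprung hinge: opening it takes 0.6 N m at 0.25 rad and 1.05 N m at 0.7 rad; let go, it stays where it is up to about 0.35 rad, from wider it swings back to there. So the stay pushes hand or peg back with a few N. At the start about 0.23 (slot on the peg); with the end hole on the peg 0.69, give or take 0.09.
- door_hinge (a point): A point on the door's vertical hinge line, at the height of the cupboard top, at (-129, +137) mm of the cupboard. The stay's pivot rides on the door 170 mm from this line along the door and 9 mm in front of it.
- stay: Flat steel bar, 19.5 wide, 4.5 mm thick, 180 g. Origin at its pivot on the door, level with the bar's underside; x along the bar to the knob, z up. It swivels freely about the vertical there, and its knob end can be raised; it falls by its weight, but the peg's friction can hold it up. Holes 10.5 mm across at 78, 142, 174 mm from the origin; a slot 10.5 x 34 mm centred at 110 mm. It lies level when home.
- stay_knob (a point): Centre of the head of the stay's upright round steel knob: head 20 mm across, 21 mm high, on a 10 mm neck, 221 mm from the pivot and 30.5 mm above the bar's underside (head 15 to 36 mm above the bar's upper face). Axes as the stay's; it tips with the bar. The bar under it is 25 mm wide.
- end_hole (a point): Centre of the last hole, next to the knob, on the bar's underside: 174 mm from the pivot, 47 mm before the knob. Axes as the stay's. When home it is 10 mm above the peg plate's origin.
- needle_tin: Round tin, 62 mm across, 21 high, on the back right of the cupboard top; leave alone. Origin at the centre of its underside.
- brass_weight: Turned brass weight with a knob, 46 mm across, 67 high; leave alone. Origin at the centre of its underside.
- glue_bottle: White bottle with an orange nozzle, 47 mm across, 135 high; leave alone. Origin at the centre of its underside.
- linen_tape: Roll of tape lying flat, 73 mm across, 19 high; leave alone. Origin at the centre of its underside.
- thread_spool: Wooden spool of thread, 36 mm across, 46 high; leave alone. Origin at the centre of its underside.
- loupe: Black loupe, 40 mm across, 37 high; leave alone. Origin at the centre of its underside.
- paste_jar: Open glass jar of paste, 58 mm across, 66 high; leave alone. Origin at the centre of its underside.

How it is judged (in metres and radians):
On the way, in this order (a step that is already met when the one before it is completed fails the run):
1. the stay has been lifted off its peg (z of end_hole in the frame of peg_plate above 0.026 m), for 0.1 s.
2. the door has been swung wider, the stay still in the air (value of joint door above 0.55 rad and z of end_hole in the frame of peg_plate above 0.018 m), for 0.1 s.
At the end, for the whole second after the job is handed in: The end hole is over the peg and the bar is down on the shoulder (its underside at the end hole within 3 mm of the shoulder's top, the hole within 14 mm along and 4 mm across of the plate's centre), the door is held open wider than 0.55 rad and still (z of end_hole in the frame of peg_plate below 0.013 m and x of end_hole in the frame of peg_plate between -0.014 and 0.014 m and y of end_hole in the frame of peg_plate between -0.004 and 0.004 m and value of joint door above 0.55 rad and velocity of joint door between -0.05 and 0.05 rad/s); the robot touches nothing.
It fails at once if the stay is forced against the peg (more than 40 N) (contact force between stay and peg_plate above 40 N).
It fails at once if something standing around is disturbed (moved by more than 3 cm) (distance of any of needle_tin, brass_weight, glue_bottle, linen_tape, thread_spool, loupe, paste_jar from where it was at the start of the episode above 0.03 m).
It also fails if it takes over 61 s, if anything falls off the work surface, if the arm or the gripper's body presses on something with over 40 N, if the wrist force passes 120 N, or if a joint passes its speed limit or range.

### The arm

A 7-joint arm with a two-finger parallel gripper is mounted at the origin on a cart in front of the work surface, level with it; the furniture and walls round the work are solid. World frame = base frame: x ahead of the robot, y to its left, z up, the work surface at z = 0. Lengths are in m, angles in degrees, forces in N, time in s.
With the tool pointing down it reaches from about 0.425 to 0.875 m from the base axis. Payload 8.4 kg.
Tool frame: the origin (TCP) lies midway between the tips of the shut fingers; the grasp point (between the pads) lies 19 mm behind it; z points along the fingers, y is the direction in which the jaws open and shut (so a half turn about z gives the same grasp; the last joint's range is limited). The gripper opens to 85 mm and grips with 20 to 120 N. Pads are 22 mm wide; open, the fingers measure 114 mm over their backs; the gripper's body (76 mm by 85 mm) begins 54 mm behind the grasp point. The pads swing forward as they close: fully open they stand 13 mm farther back than shut.
Start: joints at [-77.876, 19.091, 2.286, 83.961, -0.768, 76.965, -3.352], TCP at [0.199, 0.619, 0.231] pointing down, gripper open.
Joint ranges: [-147.57, 147.57], [-21.85, 119.76], [-74.77, 79.35], [14.55, 137.4], [-85.83, 265.84], [4.83, 119.75], [-152.11, 152.11]. Speed limits (degrees/s): [127.2, 127.2, 159.86, 159.86, 180, 180, 180].

### API

Orientations are given as a 3x3 rotation matrix whose columns are the frame's x, y, z axes.
In Python, from workcell import env, vision, order gives the robot as it stands.
- The arm moves only by the tool apply_moves, never from a script. Its argument "rows" is a list of rows, each a list of 7 numbers: the turn, a rotation vector about the tool's x, y, z in rad, then the shift along the tool's x, y, z in mm, then the opening, from 0 (shut) to 1 (fully open). A call has 1 to 20 rows; each row is the pose to reach, as a shift and turn from the pose commanded when the call began, along the tool's axes at that moment; what a row does not reach only later rows make up. A row lasts 1/8 s, in which the tool goes at most 62.5 mm and 10.7 degrees, less where a joint would pass 70% of its speed; a pose out of reach is approached as far as the arm can. A call with a gripper value outside its range is refused whole. The fingers move at their own pace and stop on an object; "force" is the grip in N (left out, the last holds). Time passes only in rows, so rows that repeat a pose let the fingers close. It gives the time, the measured TCP pose, the force and the opening at its end, in the units of the state.
- env.get_obs(): the state, without advancing time (a new reading comes with each control period).
- vision.snapshot(name): name is "scene" or "side" or "wrist"; returns a dict with "color" (400x640x3 uint8, red, green, blue), "z_map" (400x640 float32, m along the optical axis (not along the pixel's ray), 0 where there is no reading), "mtx" (3x3 intrinsics, pixels), "extrinsics" (4x4, takes a point from world to camera coordinates). Camera axes: x right, y down, z forward; pixel columns grow to the right and rows downward; lengths in m; the calibration is good to about 2 mm. A picture is of the moment at which its call begins.
- order.job_done(): hands the job in, once; it reports no verdict.
The state is a dict: "clock": time; "q": joint angles; "qd": joint speeds; "joint_torque": joint torques, N m; "ee_pos": TCP position; "tool_rot": TCP orientation; "ft_force": force on the tool from outside, world axes, zero at the start; "moment": the same for the moment, N m; "grip_width": opening from 0.0 (shut) to 1.0 (fully open).
Only numpy, scipy, OpenCV 4.12 (cv2) and the standard library are available. Lean on these libraries where they do the work, as an engineer would, in place of code of your own. Each camera call takes 0.05 s, during which the arm holds its last target.

## Working session

There is one attempt and no reset: what is moved stays moved. The work goes in short steps, Python scripts to look and compute and a tool call to move; the robot and the scene stay as the last step left them, time stands still between calls to the robot, and variables do not carry over. Pictures are saved under pics/ and viewed, and the job is handed in when it is done.

Besides the shell and the picture viewer there is one more tool, called after "Call:" as a command line: name --pt "numbers of a row" for each row, then --argument value for the rest. apply_moves: Moves the arm, as the interface text tells. Its arguments: {"type":"object","properties":{"rows":{"type":"array","items":{"type":"array","items":{"type":"number"}}},"force":{"type":"number"}},"required":["rows"]}

```bash
ls; mkdir -p pics; cat > h.py <<'E'
import numpy as np, cv2
from workcell import env, vision, order
def snap(n,f):
    s=vision.snapshot(n); cv2.imwrite('pics/'+f,s['color'][:,:,::-1]); np.savez('pics/'+f[:-4]+'.npz',**s); return s
def load(f): return dict(np.load('pics/'+f+'.npz'))
def pt(s,u,v,z=None):
    E=np.linalg.inv(s['extrinsics']); r=np.linalg.inv(s['mtx'])@[u,v,1.]
    if z is None:
        return E[:3,:3]@(r*s['z_map'][int(v),int(u)])+E[:3,3]
    d=E[:3,:3]@r; return E[:3,3]+d*(z-E[2,3])/d[2]
def proj(s,p):
    c=s['extrinsics']@np.append(p,1); q=s['mtx']@c[:3]; return q[:2]/q[2]
def st():
    o=env.get_obs()
    for k in o: print(k,np.round(o[k],3).tolist())
    return o
E
python3 - <<'E'
from h import *
np.set_printoptions(suppress=True,precision=3)
st()
for n in ['scene','side','wrist']:
    s=snap(n,n+'0.png'); print(n,s['mtx'].tolist()); print(np.linalg.inv(s['extrinsics']))
E
```

```text
pics
clock 0.0
q [-77.876, 19.13, 2.284, 84.012, -0.769, 76.967, -3.35]
qd [0.024, -0.007, 0.029, 0.022, 0.153, -0.042, 0.07]
joint_torque [-0.0, -65.856, 1.365, -40.555, 0.017, 0.013, 0.0]
ee_pos [0.199, 0.618, 0.23]
tool_rot [[-0.952, 0.306, -0.0], [0.306, 0.952, -0.002], [-0.0, -0.002, -1.0]]
ft_force [0.033, -0.394, 0.026]
moment [-0.02, 0.022, -0.011]
grip_width 1.0
scene [[506.6961696708562, 0.0, 320.2059728314645], [0.0, 506.6961696708562, 192.46403448719354], [0.0, 0.0, 1.0]]
[[-0.871 -0.263  0.414 -0.16 ]
 [-0.49   0.428 -0.759  1.194]
 [ 0.022 -0.865 -0.502  0.961]
 [ 0.     0.     0.     1.   ]]
side [[431.280831799013, 0.0, 313.42751799041844], [0.0, 431.280831799013, 197.69900842807823], [0.0, 0.0, 1.0]]
[[ 0.964 -0.156  0.215  0.233]
 [-0.266 -0.555  0.788 -1.072]
 [-0.004 -0.817 -0.576  0.905]
 [ 0.     0.     0.     1.   ]]
wrist [[319.7741233548908, 0.0, 316.42305868776384], [0.0, 319.7741233548908, 199.5603992015463], [0.0, 0.0, 1.0]]
[[ 0.306  0.903  0.302  0.12 ]
 [ 0.952 -0.29  -0.098  0.644]
 [-0.001  0.318 -0.948  0.373]
 [ 0.     0.     0.     1.   ]]
```

View pics/scene0.png

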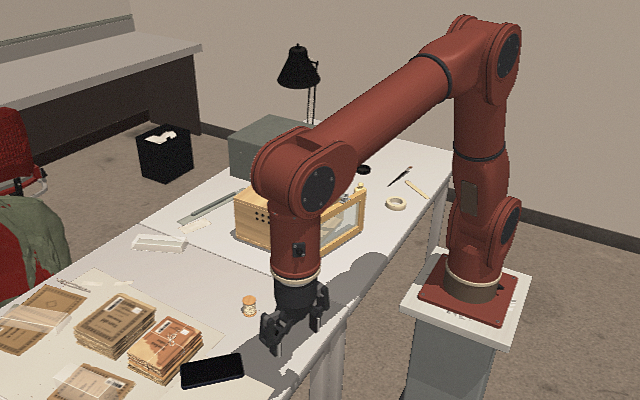

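View pics/side0.png

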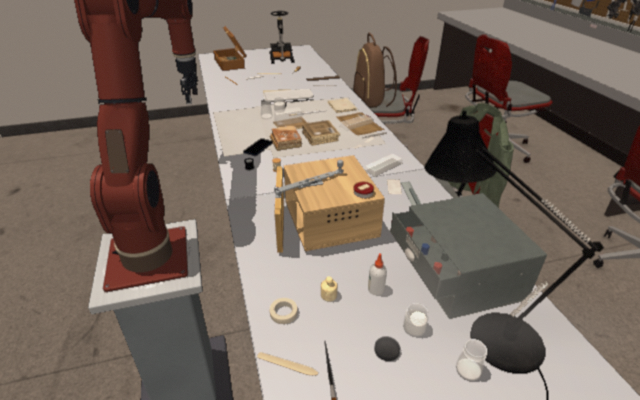

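View pics/wrist0.png

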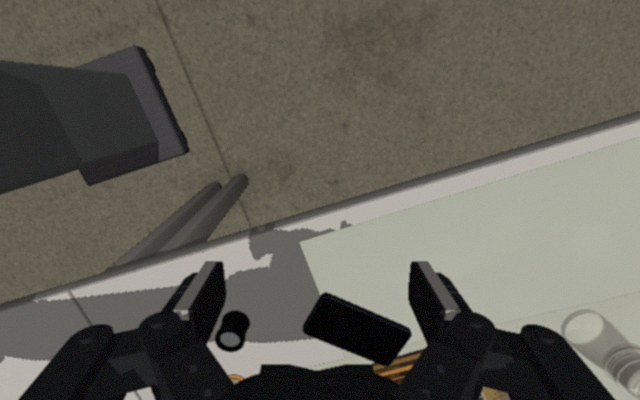

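```bash
python3 - <<'E'
from h import *
s=load('side0'); c=s['color'][120:290,220:420,::-1]
cv2.imwrite('pics/c1.png',cv2.resize(c,None,fx=4,fy=3.5,interpolation=cv2.INTER_CUBIC)[:600])
np.set_printoptions(suppress=True,precision=3)
c=cv2.resize(s['color'][145:205,265:385,::-1],None,fx=6.5,fy=6.5,interpolation=cv2.INTER_CUBIC); cv2.imwrite('pics/c2.png',c)
E
```

```text
(no output)
```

View pics/c1.png

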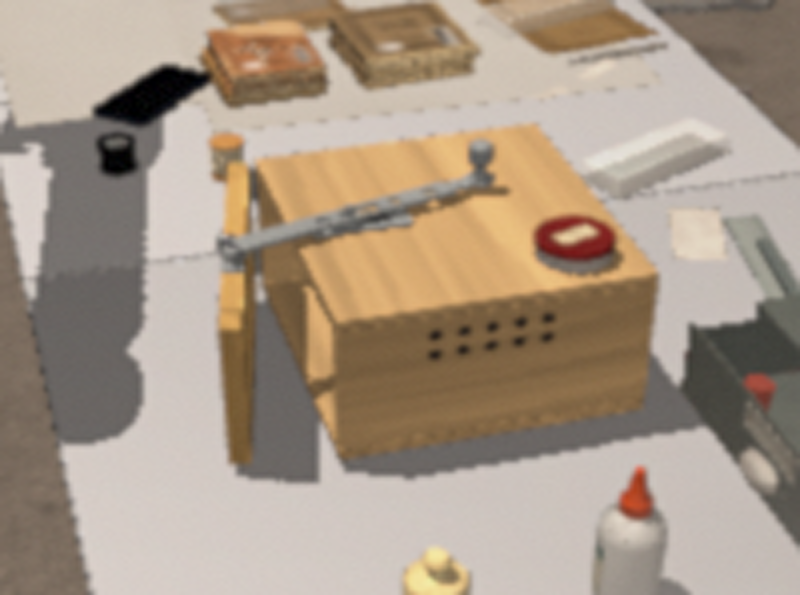

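View pics/c2.png

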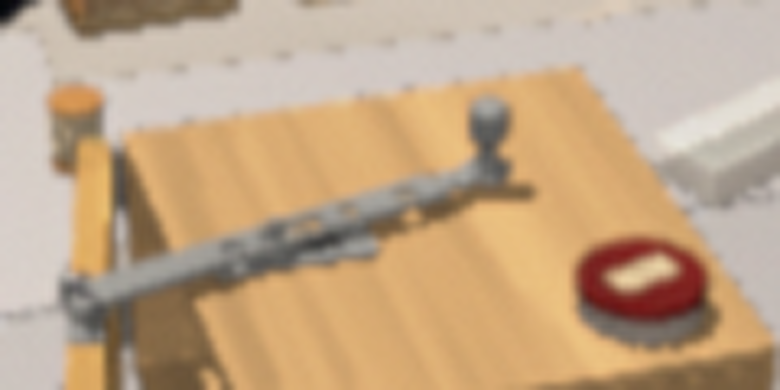

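```bash
python3 - <<'E'
from h import *
np.set_printoptions(suppress=True,precision=4)
s=load('side0')
P=[]
for n,u,v in [('FL',284.2,165.5),('BL',355,155.5),('FR',305.5,212),('BR',384.5,198.6)]:
    p=pt(s,u,v,.165);P.append(p); print(n,p,pt(s,u,v+2))
P=np.array(P); 
for a,b in [(0,1),(2,3),(0,2),(1,3)]: print(np.linalg.norm(P[a]-P[b]),np.degrees(np.arctan2(*(P[b]-P[a])[[1,0]])))
print(P.mean(0))
for n,u,v,z in [('knob',265+489/6.5,145+120/6.5,.206),('pivot',265+83/6.5,145+293/6.5,.185),('tin',265+642/6.5,145+280/6.5,.186)]:
    print(n,pt(s,u,v,z),pt(s,u,v))
E
```

```text
FL [0.4647 0.1457 0.165 ] [0.4624 0.1354 0.1636]
BL [0.7143 0.1447 0.165 ] [0.7104 0.1339 0.1637]
FR [ 0.4685 -0.1219  0.165 ] [ 0.4699 -0.1158  0.1531]
BR [ 0.7105 -0.1216  0.165 ] [ 0.7127 -0.1186  0.1552]
0.24957519977772383 -0.22240515928349155
0.24195909662160547 0.07050886625072926
0.26762611709610384 -89.17646152276721
0.26635859101435544 -90.810515319071
[0.5895 0.0117 0.165 ]
knob [0.6253 0.0422 0.206 ] [0.6244 0.0396 0.2076]
pivot [ 0.4099 -0.0208  0.185 ] [ 0.4115 -0.0115  0.1787]
tin [ 0.6589 -0.0815  0.186 ] [ 0.6583 -0.083   0.1871]
```

Call:
apply_moves --pt "0 0 0 0 0 -40 1" --pt "0 0 -0.03 -30 -20 -80 1" --pt "0 0 -0.06 -70 -50 -80 1" --pt "0 0 -0.1 -110 -80 -80 1" --pt "0 0 -0.15 -150 -108 -80 1" --pt "0 0 -0.2 -195 -140 -80 1" --pt "0 0 -0.25 -240 -172 -80 1" --pt "0 0 -0.3 -285 -205 -80 1" --pt "0 0 -0.35 -330 -237 -80 0.8" --pt "0 0 -0.4 -375 -270 -80 0.7" --pt "0 0 -0.45 -420 -302 -80 0.6" --pt "0 0 -0.5 -465 -334 -80 0.6" --pt "0 0 -0.55 -510 -366 -75 0.6" --pt "0 0 -0.57 -550 -395 -65 0.6" --pt "0 0 -0.57 -582 -418 -55 0.6" --pt "0 0 -0.57 -582 -418 -45 0.6" --pt "0 0 -0.57 -582 -418 -40 0.6" --pt "0 0 -0.57 -582 -418 -40 0.6"

```text
clock: 2.4
ee_pos: [0.6245, 0.0445, 0.2711]
tool_rot: [[-0.966, -0.258, -0.001], [-0.258, 0.966, 0.001], [0.001, 0.001, -1.0]]
ft_force: [0.1, 0.4, 0.7]
grip_width: 0.599
```

```bash
python3 - <<'E'
from h import *
st(); snap('wrist','w1.png'); snap('side','s1.png')
E
```

```text
clock 2.4
q [-31.77, 16.428, 29.89, 85.297, -8.252, 80.502, 103.449]
qd [-0.169, -0.524, 0.286, -0.87, 0.125, 0.286, 0.025]
joint_torque [0.637, -55.525, 6.751, -40.146, 0.047, -0.108, 0.0]
ee_pos [0.624, 0.044, 0.271]
tool_rot [[-0.966, -0.258, -0.001], [-0.258, 0.966, 0.001], [0.001, 0.001, -1.0]]
ft_force [0.104, 0.424, 0.68]
moment [0.036, -0.006, -0.027]
grip_width 0.599
```

View pics/w1.png

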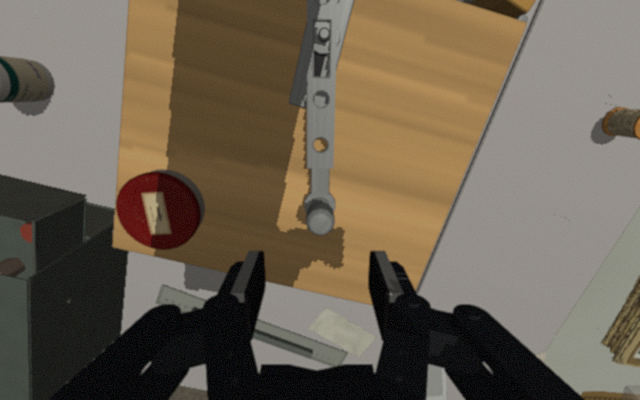

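View pics/s1.png

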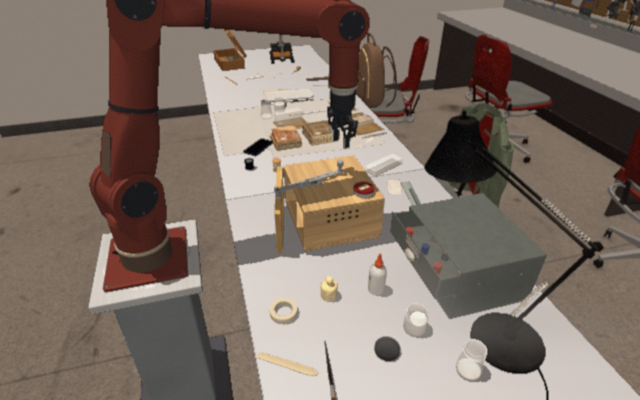

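```bash
python3 - <<'E'
from h import *
np.set_printoptions(suppress=True,precision=4)
s=load('w1'); c=s['color'][0:250,240:410,::-1]
cv2.imwrite('pics/c3.png',cv2.resize(c,(0,0),fx=2.4,fy=2.4,interpolation=cv2.INTER_CUBIC)); 
c=s['color'][0:120,270:370,::-1]
cv2.imwrite('pics/c4.png',cv2.resize(c,(0,0),fx=5,fy=5,interpolation=cv2.INTER_CUBIC)); 
for u,v,z in [(321,31,.1865),(321,99,.1795),(319.5,144,.1795),(319,219,.2155)]: print(pt(s,u,v,z),pt(s,u,v))
E
```

```text
[0.5083 0.0173 0.1865] [0.5083 0.0173 0.1864]
[0.5483 0.0283 0.1795] [0.5485 0.0285 0.1701]
[0.5789 0.0355 0.1795] [0.5809 0.0362 0.1658]
[0.622  0.0464 0.2155] [0.6216 0.0463 0.2167]
```

View pics/c3.png

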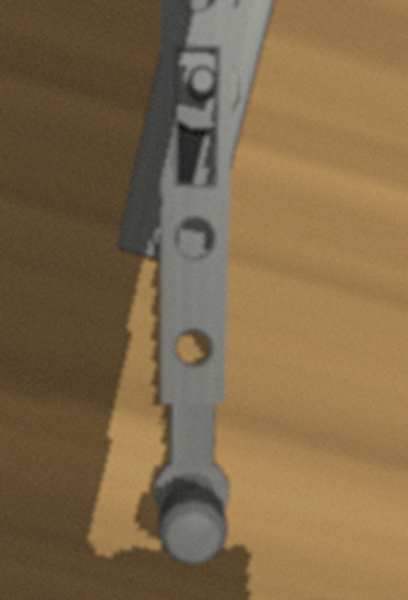

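View pics/c4.png

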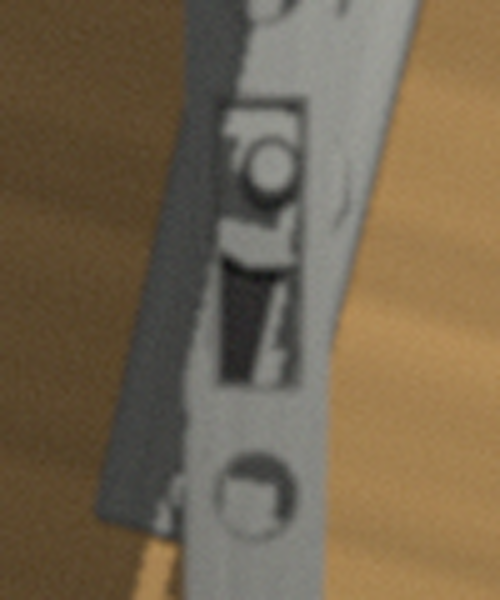

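```bash
python3 - <<'E'
from h import *
np.set_printoptions(suppress=True,precision=4)
s=load('w1')
for n,u,v,z in [('peg',324.4,33,.1865),('h142',320.8,99.2,.1795),('h174',320.8,144.6,.1795),('knobtop',320.4,221,.2155),('platecorner',289.4,103.8,.169),('bar',322,70+53,.1795),('bar',322,160,.1795),('BRcorner',115,248,.165),('back-leftcorner?',415,300,.165),('edge',371,300,.165),('FL',526,18,.165)]: print(n,pt(s,u,v,z),pt(s,u,v))
E
```

```text
peg [0.5089 0.0197 0.1865] [0.5089 0.0197 0.1867]
h142 [0.5485 0.0282 0.1795] [0.5487 0.0284 0.1684]
h174 [0.5791 0.0365 0.1795] [0.581  0.0373 0.1663]
knobtop [0.6232 0.0477 0.2155] [0.6225 0.0475 0.2173]
platecorner [0.5577 0.007  0.169 ] [0.5577 0.007  0.169 ]
bar [0.564  0.0333 0.1795] [0.564  0.0333 0.1797]
bar [0.5899 0.0404 0.1795] [0.5898 0.0404 0.1799]
BRcorner [ 0.7131 -0.1111  0.165 ] [ 0.7978 -0.1792  0.0394]
back-leftcorner? [0.6961 0.1582 0.165 ] [0.6024 0.0748 0.3197]
edge [0.7065 0.1192 0.165 ] [0.6277 0.0726 0.2866]
FL [0.4605 0.1514 0.165 ] [0.456  0.1581 0.1518]
```

Call:
apply_moves --pt "0 0 0 1 2 20 0.6" --pt "0 0 0 1 3 40 0.6" --pt "0 0 0 1 3 60 0.6" --pt "0 0 0 1 3 75 0.6" --pt "0 0 0 1 3 83 0.6" --pt "0 0 0 1 3 84 0.6" --pt "0 0 0 1 3 84 0.6" --force 30

```text
clock: 3.38
ee_pos: [0.6237, 0.0455, 0.188]
tool_rot: [[-0.967, -0.256, 0.001], [-0.256, 0.967, 0.0], [-0.001, -0.0, -1.0]]
ft_force: [0.5, 0.2, -0.3]
grip_width: 0.601
```

```bash
python3 - <<'E'
from h import *
snap('wrist','w2.png')
E
```

```text
(no output)
```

View pics/w2.png

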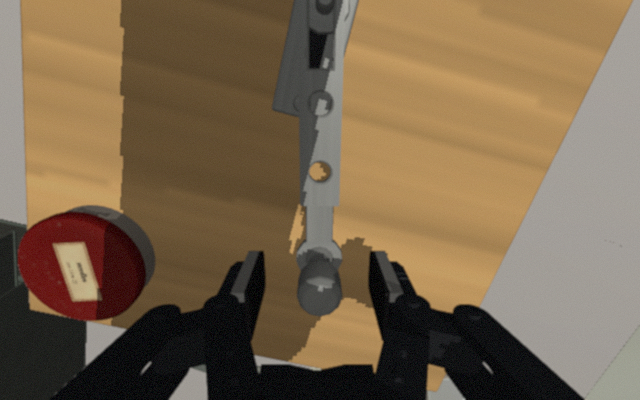

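The knob's head sits between the pads at about (320, 285), and the pads' midline is at u≈317. I'm closing the fingers now.

Call:
apply_moves --pt "0 0 0 0 1 0 0.3" --pt "0 0 0 0 1 0 0.15" --pt "0 0 0 0 1 0 0.1" --pt "0 0 0 0 1 0 0.1" --pt "0 0 0 0 1 0 0.1" --pt "0 0 0 0 1 0 0.1" --force 50

```text
clock: 4.18
ee_pos: [0.6233, 0.0466, 0.1876]
tool_rot: [[-0.967, -0.256, 0.001], [-0.256, 0.967, 0.0], [-0.001, 0.0, -1.0]]
ft_force: [0.1, 2.1, 4.4]
grip_width: 0.215
```

```bash
python3 - <<'E'
from h import *
st();snap('wrist','w3.png')
E
```

```text
clock 4.175
q [-31.513, 18.921, 29.096, 92.213, -9.592, 71.322, 104.191]
qd [-0.038, 0.029, -0.09, 0.046, 0.03, -0.086, -0.002]
joint_torque [0.477, -55.717, 7.412, -37.042, 0.317, -0.014, 0.029]
ee_pos [0.623, 0.047, 0.188]
tool_rot [[-0.967, -0.256, 0.001], [-0.256, 0.967, 0.0], [-0.001, 0.0, -1.0]]
ft_force [0.128, 2.095, 4.363]
moment [0.184, -0.0, -0.026]
grip_width 0.215
```

View pics/w3.png

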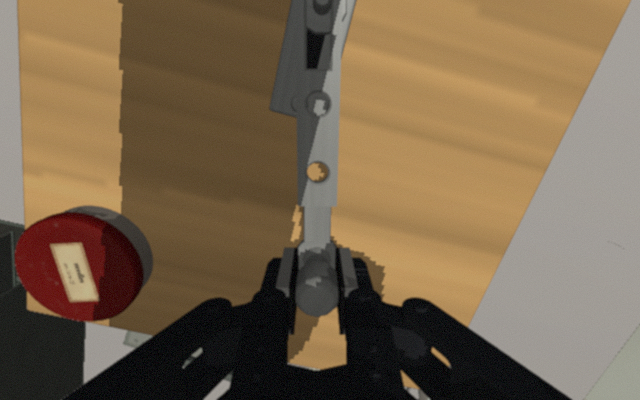

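Call:
apply_moves --pt "0 -0.02 0 0 1 -4 0.1" --pt "0 -0.04 0 0.5 1 -9 0.1" --pt "0 -0.06 0 1 1 -13 0.1" --pt "0 -0.08 0 1.5 1 -18 0.1" --pt "0 -0.1 0 2.5 1 -22 0.1" --pt "0 -0.12 0 3 1 -26 0.1" --pt "0 -0.14 0 4 1 -31 0.1" --pt "0 -0.16 0 4.6 1 -35 0.1" --pt "0 -0.18 0 5.5 1 -39 0.1" --pt "0 -0.18 0 5.5 1 -39 0.1" --pt "0 -0.18 0 5.5 1 -39 0.1"

```text
clock: 5.6
ee_pos: [0.6174, 0.0461, 0.2263]
tool_rot: [[-0.951, -0.256, 0.173], [-0.252, 0.967, 0.046], [-0.179, -0.0, -0.984]]
ft_force: [2.6, -0.4, -0.0]
grip_width: 0.221
```

```bash
python3 - <<'E'
from h import *
st();snap('wrist','w4.png')
E
```

```text
clock 5.6
q [-33.83, 8.655, 29.296, 99.448, -6.675, 62.956, 102.184]
qd [0.008, 0.465, -0.071, -0.143, -0.095, 0.005, 0.0]
joint_torque [0.157, -46.552, 3.55, -39.717, -0.233, -0.252, -0.109]
ee_pos [0.617, 0.046, 0.226]
tool_rot [[-0.951, -0.256, 0.173], [-0.252, 0.967, 0.046], [-0.179, -0.0, -0.984]]
ft_force [2.606, -0.387, -0.005]
moment [-0.047, -0.23, 0.132]
grip_width 0.221
```

View pics/w4.png

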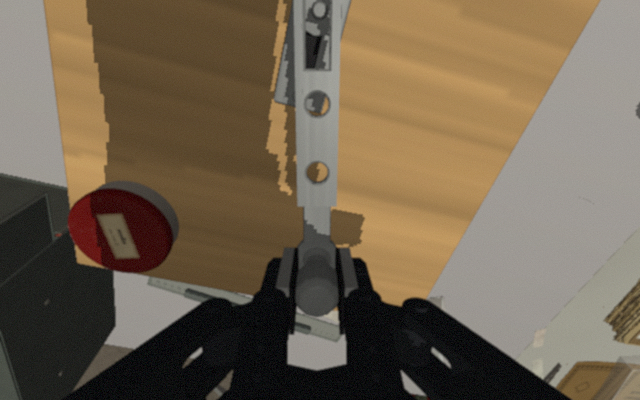

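```bash
cat > k.py <<'E'
import numpy as np
from scipy.spatial.transform import Rotation as R
from scipy.optimize import brentq
H=np.array([.457,.1535]); PEG=np.array([.509,.0197])
def piv(t): s,c=np.sin(t),np.cos(t); return H+np.array([-.17*s-.009*c,-.17*c+.009*s])
def pose(t,psi,phi,off=np.zeros(3)):
    b=np.array([np.cos(psi)*np.cos(phi),np.sin(psi)*np.cos(phi),np.sin(phi)])
    y=np.array([-np.sin(psi),np.cos(psi),0]); n=np.cross(b,y)
    T=np.stack([-b,y,-n],1)
    p=np.append(piv(t),.175)+.221*b+.0115*n+off
    return p,T
def rows(p0,T0,poses,g=0.1):
    for p,T in poses:
        r=R.from_matrix(T0.T@T).as_rotvec(); d=T0.T@(p-p0)*1000
        print([round(float(v),3) for v in r]+[round(float(v),1) for v in d]+[g])
def home():
    f=lambda t: np.linalg.norm(PEG-piv(t))-.174
    t=brentq(f,.4,.9); v=PEG-piv(t); return t,np.arctan2(v[1],v[0])
E
python3 - <<'E'
from h import *; from k import *
o=env.get_obs(); p0=np.array(o['ee_pos']);T0=np.array(o['tool_rot'])
th,ps=home(); print(th,np.degrees(ps))
t0=.23; p,T=pose(t0,np.radians(14.8),.18); off=p0-p; print('off',off, R.from_matrix(T0.T@T).as_rotvec())
off[2]=off[2]
N=20
rows(p0,T0,[pose(t0+(th-t0)*a,np.radians(14.8)+(ps-np.radians(14.8))*a,.18,off) for a in np.arange(1,N+1)/N])
E
```

```text
0.7410336747133607 -4.765110640136707
off [-0.00024587  0.00103495  0.0002644 ] [ 3.91462060e-05 -4.66193666e-04  1.04671171e-03]
[0.003, -0.0, 0.018, 3.7, -1.4, -0.7, 0.1]
[0.006, -0.0, 0.035, 7.3, -2.7, -1.3, 0.1]
[0.009, -0.0, 0.051, 11.0, -3.9, -2.0, 0.1]
[0.012, -0.0, 0.068, 14.7, -5.0, -2.7, 0.1]
[0.015, -0.0, 0.085, 18.4, -6.0, -3.3, 0.1]
[0.018, -0.0, 0.102, 22.0, -6.9, -4.0, 0.1]
[0.021, -0.0, 0.119, 25.7, -7.7, -4.7, 0.1]
[0.024, -0.0, 0.135, 29.3, -8.5, -5.3, 0.1]
[0.028, -0.0, 0.152, 33.0, -9.1, -6.0, 0.1]
[0.031, -0.0, 0.169, 36.6, -9.7, -6.6, 0.1]
[0.034, -0.0, 0.186, 40.2, -10.1, -7.3, 0.1]
[0.037, -0.0, 0.203, 43.8, -10.5, -7.9, 0.1]
[0.04, -0.0, 0.219, 47.3, -10.8, -8.6, 0.1]
[0.043, -0.0, 0.236, 50.8, -11.0, -9.2, 0.1]
[0.046, -0.0, 0.253, 54.3, -11.1, -9.9, 0.1]
[0.049, -0.0, 0.27, 57.8, -11.2, -10.5, 0.1]
[0.052, -0.0, 0.287, 61.3, -11.1, -11.1, 0.1]
[0.055, -0.0, 0.303, 64.7, -11.0, -11.7, 0.1]
[0.058, -0.0, 0.32, 68.1, -10.8, -12.4, 0.1]
[0.061, -0.0, 0.337, 71.4, -10.5, -13.0, 0.1]
```

Call:
apply_moves --pt "0.003 0 0.018 3.7 -1.4 -0.7 0.1" --pt "0.006 0 0.035 7.3 -2.7 -1.3 0.1" --pt "0.009 0 0.051 11 -3.9 -2 0.1" --pt "0.012 0 0.068 14.7 -5 -2.7 0.1" --pt "0.015 0 0.085 18.4 -6 -3.3 0.1" --pt "0.018 0 0.102 22 -6.9 -4 0.1" --pt "0.021 0 0.119 25.7 -7.7 -4.7 0.1" --pt "0.024 0 0.135 29.3 -8.5 -5.3 0.1" --pt "0.024 0 0.135 29.3 -8.5 -5.3 0.1"

```text
clock: 6.78
ee_pos: [0.5906, 0.03, 0.2264]
tool_rot: [[-0.977, -0.121, 0.178], [-0.119, 0.993, 0.022], [-0.179, 0.001, -0.984]]
ft_force: [4.3, 0.4, 0.6]
grip_width: 0.215
```

```bash
python3 - <<'E'
from h import *; from k import *
o=env.get_obs(); p0=np.array(o['ee_pos']);T0=np.array(o['tool_rot'])
print(p0,T0,o['ft_force'],o['moment'],o['grip_width'])
snap('wrist','w5.png')
E
```

```text
[0.59059813 0.03001752 0.2263779 ] [[-9.76614030e-01 -1.21236332e-01  1.77557845e-01]
 [-1.19156919e-01  9.92623432e-01  2.23685158e-02]
 [-1.78959954e-01  6.88160617e-04 -9.83856118e-01]] [4.32632455 0.43681546 0.55665671] [-0.01950309 -0.58322563  0.06017923] 0.21480287896442699
```

View pics/w5.png

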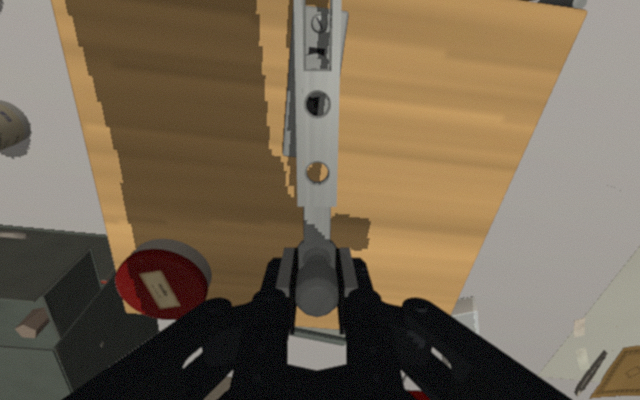

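```bash
python3 - <<'E'
from h import *
np.set_printoptions(suppress=True,precision=4)
a=[]
for f in ['w4','w5']:
    s=load(f); a.append(cv2.resize(s['color'][0:190,270:370,::-1],(0,0),fx=3.1,fy=3.1,interpolation=cv2.INTER_CUBIC))
    print(proj(s,[.509,.0197,.1865]),proj(s,[.509,.0197,.175]))
cv2.imwrite('pics/c5.png',np.hstack(a))
s=load('w5')
for v in (15,22,30,40,50,60,100,172): print(v,pt(s,318,v))
E
```

```text
[319.854   9.901] [319.6187  10.8011]
[314.1846  79.4939] [314.294   76.1143]
15 [0.4813 0.0182 0.1724]
22 [0.4842 0.0186 0.1708]
30 [0.4877 0.019  0.1716]
40 [0.4922 0.0196 0.1694]
50 [0.4968 0.0202 0.17  ]
60 [0.501  0.0207 0.1757]
100 [0.5219 0.0233 0.1698]
172 [0.5676 0.029  0.1644]
```

View pics/c5.png

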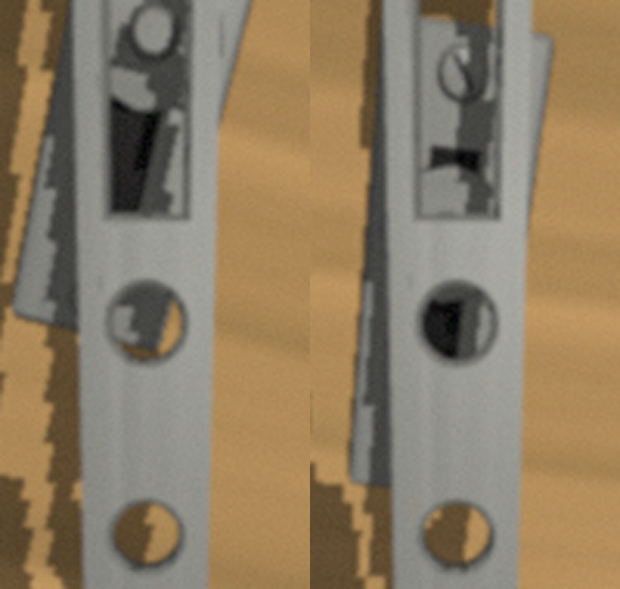

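```bash
python3 - <<'E'
from h import *; from k import *
o=env.get_obs(); p0=np.array(o['ee_pos']);T0=np.array(o['tool_rot'])
th,ps=home(); t0=.23; off=np.array([-.0002,.001,.0003])
rows(p0,T0,[pose(t0+(th-t0)*a,np.radians(14.8)+(ps-np.radians(14.8))*a,.18,off) for a in np.arange(8,21)/20])
E
```

```text
[0.001, -0.0, 0.0, -0.2, 0.1, 0.2, 0.1]
[0.004, -0.0, 0.017, 3.3, -1.1, -0.5, 0.1]
[0.007, -0.0, 0.034, 6.8, -2.1, -1.1, 0.1]
[0.01, -0.0, 0.05, 10.3, -3.1, -1.7, 0.1]
[0.013, -0.0, 0.067, 13.8, -4.0, -2.4, 0.1]
[0.016, -0.0, 0.084, 17.3, -4.7, -3.0, 0.1]
[0.019, -0.0, 0.101, 20.8, -5.4, -3.6, 0.1]
[0.022, -0.0, 0.118, 24.2, -6.0, -4.3, 0.1]
[0.025, -0.0, 0.134, 27.7, -6.6, -4.9, 0.1]
[0.028, -0.0, 0.151, 31.1, -7.0, -5.5, 0.1]
[0.031, -0.0, 0.168, 34.5, -7.4, -6.1, 0.1]
[0.034, -0.0, 0.185, 37.9, -7.6, -6.8, 0.1]
[0.037, -0.0, 0.202, 41.2, -7.8, -7.4, 0.1]
```

Call:
apply_moves --pt "0.004 0 0.017 3.3 -1.1 -0.5 0.1" --pt "0.007 0 0.034 6.8 -2.1 -1.1 0.1" --pt "0.01 0 0.05 10.3 -3.1 -1.7 0.1" --pt "0.013 0 0.067 13.8 -4 -2.4 0.1" --pt "0.016 0 0.084 17.3 -4.7 -3 0.1" --pt "0.019 0 0.101 20.8 -5.4 -3.6 0.1" --pt "0.022 0 0.118 24.2 -6 -4.3 0.1" --pt "0.025 0 0.134 27.7 -6.6 -4.9 0.1" --pt "0.028 0 0.151 31.1 -7 -5.5 0.1" --pt "0.031 0 0.168 34.5 -7.4 -6.1 0.1" --pt "0.034 0 0.185 37.9 -7.6 -6.8 0.1" --pt "0.037 0 0.202 41.2 -7.8 -7.4 0.1" --pt "0.037 0 0.202 41.2 -7.8 -7.4 0.1" --pt "0.037 0 0.202 41.2 -7.8 -7.4 0.1"

```text
clock: 8.57
ee_pos: [0.5509, 0.0169, 0.2267]
tool_rot: [[-0.98, 0.083, 0.18], [0.082, 0.997, -0.015], [-0.18, 0.0, -0.984]]
ft_force: [6.8, -0.4, 1.2]
grip_width: 0.218
```

```bash
python3 - <<'E'
from h import *; from k import *
o=st()
s=snap('wrist','w6.png');snap('side','s6.png')
print(proj(s,[.509,.0197,.1865]),proj(s,[.509,.0197,.175]))
cv2.imwrite('pics/c6.png',cv2.resize(s['color'][60:260,240:400,::-1],(0,0),fx=3,fy=3,interpolation=cv2.INTER_CUBIC))
E
```

```text
clock 8.575
q [-36.855, -0.895, 29.004, 108.147, 3.029, 62.519, 76.235]
qd [-0.066, 0.099, -0.05, -0.076, -0.018, 0.056, -0.1]
joint_torque [-0.547, -32.822, -0.991, -37.199, -0.392, 1.102, -0.094]
ee_pos [0.551, 0.017, 0.227]
tool_rot [[-0.98, 0.083, 0.18], [0.082, 0.997, -0.015], [-0.18, 0.0, -0.984]]
ft_force [6.767, -0.356, 1.184]
moment [-0.162, -1.11, 0.002]
grip_width 0.218
[313.92757135 156.70502269] [314.0508412  149.48993716]
```

View pics/c6.png

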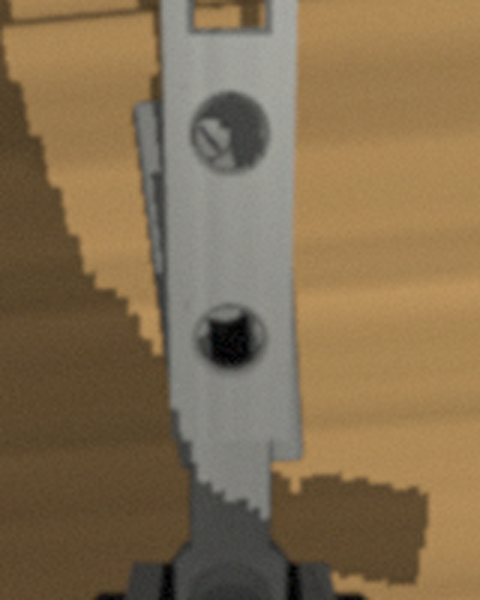

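View pics/s6.png

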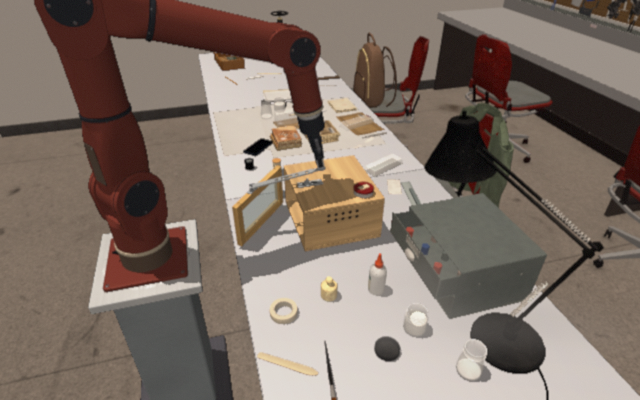

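```bash
python3 - <<'E'
from h import *; from k import *
np.set_printoptions(suppress=True,precision=4)
s=load('w6'); h=pt(s,316.7,172.3,.2106); print('hole top',h,pt(s,316.7+14,172.3))
o=env.get_obs(); T=np.array(o['tool_rot']); b=-T[:,0]; n=-T[:,2]; print(np.arcsin(b[2]))
ee=np.array(o['ee_pos'])
print('hole kin (underside)', ee-.0115*n-.047*b, 'pivot', ee-.0115*n-.221*b)
hu=h-.0045*n; pv=hu-.174*b; yaw=np.arctan2(b[1],b[0]); print('cam underside',hu,'pivot',pv,'home hole',pv[:2]+.174*np.array([np.cos(yaw),np.sin(yaw)]))
E
```

```text
hole top [0.5078 0.0213 0.2106] [0.5082 0.0281 0.211 ]
0.18131785723547822
hole kin (underside) [0.5069 0.0206 0.2068] pivot [0.3363 0.0349 0.1754]
cam underside [0.5086 0.0212 0.2062] pivot [0.338  0.0355 0.1748] home hole [0.5114 0.021 ]
```

```bash
cat >> k.py <<'E'
def pose2(pv,psi,phi):
    b=np.array([np.cos(psi)*np.cos(phi),np.sin(psi)*np.cos(phi),np.sin(phi)])
    y=np.array([-np.sin(psi),np.cos(psi),0]); n=np.cross(b,y)
    return np.asarray(pv)+.221*b+.0115*n, np.stack([-b,y,-n],1)
E
python3 - <<'E'
from h import *; from k import *
o=env.get_obs(); p0=np.array(o['ee_pos']);T0=np.array(o['tool_rot'])
A=np.array([.3363,.0349,.1754]);B=np.array([.3345,.0366,.1754])
rows(p0,T0,[pose2(A+(B-A)*a,np.radians(-4.8-1.0*a),.18-.08*a) for a in np.arange(1,9)/8])
E
```

```text
[0.0, 0.011, 0.002, 0.2, -0.4, 2.5, 0.1]
[0.001, 0.021, 0.005, 0.3, -0.6, 4.7, 0.1]
[0.001, 0.031, 0.007, 0.5, -0.9, 6.8, 0.1]
[0.001, 0.041, 0.009, 0.7, -1.2, 9.0, 0.1]
[0.002, 0.051, 0.011, 1.0, -1.5, 11.2, 0.1]
[0.002, 0.061, 0.013, 1.2, -1.8, 13.3, 0.1]
[0.002, 0.071, 0.015, 1.5, -2.1, 15.5, 0.1]
[0.002, 0.081, 0.017, 1.8, -2.4, 17.7, 0.1]
```

Call:
apply_moves --pt "0 0.011 0.002 0.2 -0.4 2.5 0.1" --pt "0.001 0.021 0.005 0.3 -0.6 4.7 0.1" --pt "0.001 0.031 0.007 0.5 -0.9 6.8 0.1" --pt "0.001 0.041 0.009 0.7 -1.2 9 0.1" --pt "0.002 0.051 0.011 1 -1.5 11.2 0.1" --pt "0.002 0.061 0.013 1.2 -1.8 13.3 0.1" --pt "0.002 0.071 0.015 1.5 -2.1 15.5 0.1" --pt "0.002 0.081 0.017 1.8 -2.4 17.7 0.1" --pt "0.002 0.081 0.017 1.8 -2.4 17.7 0.1"

```text
clock: 9.8
ee_pos: [0.5524, 0.0143, 0.2088]
tool_rot: [[-0.99, 0.101, 0.1], [0.1, 0.995, -0.01], [-0.1, 0.0, -0.995]]
ft_force: [6.6, -0.6, 1.3]
grip_width: 0.213
```

```bash
python3 - <<'E'
from h import *; from k import *
o=st()
s=snap('wrist','w7.png')
print(proj(s,[.509,.0197,.1865]),proj(s,[.509,.0197,.175]))
cv2.imwrite('pics/c7.png',cv2.resize(s['color'][130:230,260:380,::-1],(0,0),fx=6,fy=6,interpolation=cv2.INTER_CUBIC))
T=np.array(o['tool_rot']); b=-T[:,0]; n=-T[:,2]; ee=np.array(o['ee_pos'])
hk=ee-.0115*n-.047*b; print('tilt',np.arcsin(b[2]),'hole kin',hk,'pivot', ee-.0115*n-.221*b, proj(s,hk+.0045*n))
E
```

```text
clock 9.8
q [-35.635, 3.977, 30.343, 105.575, -0.985, 65.341, 79.134]
qd [-0.144, -0.241, -0.142, 0.159, 0.146, -0.041, -0.185]
joint_torque [-0.605, -37.556, 0.823, -35.886, -0.525, 1.977, -0.014]
ee_pos [0.552, 0.014, 0.209]
tool_rot [[-0.99, 0.101, 0.1], [0.1, 0.995, -0.01], [-0.1, 0.0, -0.995]]
ft_force [6.625, -0.561, 1.334]
moment [-0.245, -1.444, 0.033]
grip_width 0.213
[317.0836669  167.39227333] [317.02919822 160.65716336]
tilt 0.10054796410360912 hole kin [0.50706596 0.01892676 0.19260536] pivot [0.33482531 0.03636527 0.17513948] [315.13377192 169.87797849]
```

View pics/c7.png

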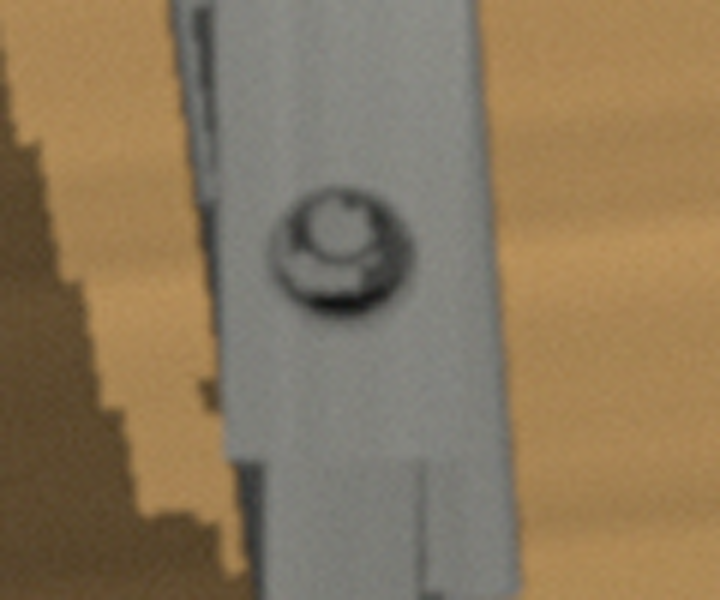

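```bash
python3 - <<'E'
from h import *; from k import *
np.set_printoptions(suppress=True,precision=4)
o=env.get_obs();s=load('w7')
T=np.array(o['tool_rot']); b=-T[:,0]; n=-T[:,2]; ee=np.array(o['ee_pos'])
print(pt(s,317+10,185),pt(s,300,172), pt(s,317+17,172))
for z in (.1968,.1971):
  h=pt(s,317.2,172,z); hu=h-.0045*n; pv=hu-.174*b; y=np.arctan2(b[1],b[0]); u=np.array([np.cos(y),np.sin(y)])
  print(h,hu,pv,'home',pv[:2]+.174*u, 'peg',pt(s,317,167.5,.1865),'err along/across',np.dot(pv[:2]+.174*u-pt(s,317,167.5,.1865)[:2],u))
E
```

```text
[0.5148 0.024  0.1974] [0.5069 0.0116 0.1973] [0.5089 0.0279 0.1963]
[0.5079 0.0198 0.1968] [0.5083 0.0198 0.1923] [0.3361 0.0372 0.1748] home [0.5092 0.0197] peg [0.5091 0.0197 0.1865] err along/across 0.0001532812758864803
[0.5078 0.0199 0.1971] [0.5082 0.0198 0.1926] [0.336  0.0373 0.1751] home [0.5091 0.0197] peg [0.5091 0.0197 0.1865] err along/across 4.787261972946893e-05
```

```bash
python3 - <<'E'
from h import *; from k import *
o=env.get_obs(); p0=np.array(o['ee_pos']);T0=np.array(o['tool_rot'])
A=np.array([.3348,.0364,.1751])
rows(p0,T0,[pose2(A,np.radians(-5.77),.1-.01*a) for a in range(0,11)])
E
```

```text
[0.0, 0.001, -0.0, 0.0, 0.1, 0.2, 0.1]
[0.0, 0.011, -0.0, -0.1, 0.1, 2.4, 0.1]
[0.0, 0.021, -0.0, -0.2, 0.1, 4.7, 0.1]
[0.0, 0.031, -0.0, -0.2, 0.1, 6.9, 0.1]
[0.0, 0.041, -0.0, -0.3, 0.1, 9.1, 0.1]
[0.0, 0.051, -0.0, -0.3, 0.1, 11.3, 0.1]
[0.0, 0.061, -0.0, -0.3, 0.1, 13.5, 0.1]
[0.0, 0.071, -0.0, -0.2, 0.1, 15.7, 0.1]
[0.0, 0.081, -0.0, -0.2, 0.1, 17.9, 0.1]
[0.0, 0.091, -0.0, -0.1, 0.1, 20.1, 0.1]
[0.0, 0.101, -0.0, -0.0, 0.1, 22.4, 0.1]
```

Call:
apply_moves --pt "0 0.006 0 0 0 1.2 0.1" --pt "0 0.011 0 -0.1 0 2.4 0.1" --pt "0 0.016 0 -0.1 0 3.6 0.1" --pt "0 0.021 0 -0.2 0 4.7 0.1" --pt "0 0.026 0 -0.2 0 5.8 0.1" --pt "0 0.031 0 -0.2 0 6.9 0.1" --pt "0 0.036 0 -0.3 0 8 0.1" --pt "0 0.041 0 -0.3 0 9.1 0.1" --pt "0 0.041 0 -0.3 0 9.1 0.1"

```text
clock: 10.98
ee_pos: [0.5536, 0.0143, 0.1998]
tool_rot: [[-0.993, 0.101, 0.059], [0.1, 0.995, -0.006], [-0.06, 0.0, -0.998]]
ft_force: [7.1, -1.8, 0.3]
grip_width: 0.212
```

```bash
python3 - <<'E'
from h import *; from k import *
o=st()
s=snap('wrist','w8.png')
cv2.imwrite('pics/c8.png',cv2.resize(s['color'][130:230,260:380,::-1],(0,0),fx=6,fy=6,interpolation=cv2.INTER_CUBIC))
E
```

```text
clock 10.975
q [-34.837, 6.531, 30.728, 104.175, -2.981, 66.859, 80.948]
qd [-0.075, -0.203, -0.159, 0.097, 0.114, -0.038, -0.125]
joint_torque [-0.659, -40.602, 1.793, -35.478, -0.514, 2.224, -0.055]
ee_pos [0.554, 0.014, 0.2]
tool_rot [[-0.993, 0.101, 0.059], [0.1, 0.995, -0.006], [-0.06, 0.0, -0.998]]
ft_force [7.063, -1.825, 0.329]
moment [-0.258, -1.471, 0.091]
grip_width 0.212
```

View pics/c8.png

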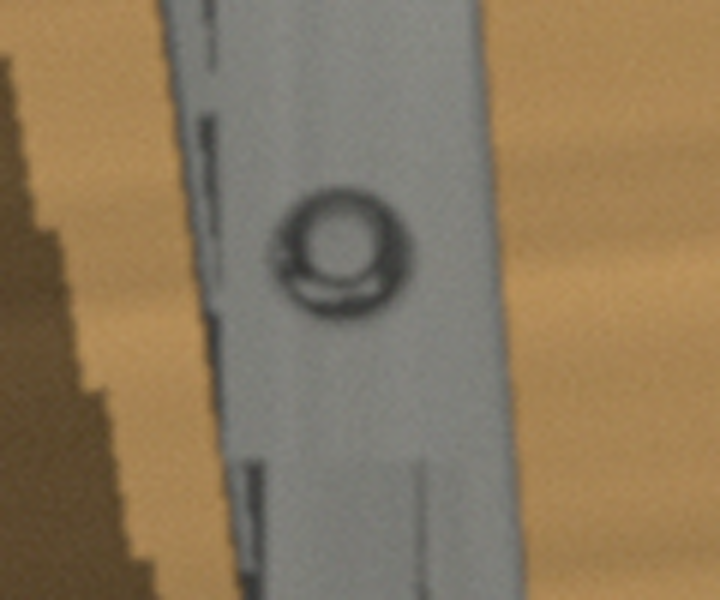

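The peg's top shows centred in the end hole, at about (317, 171) in the full image, and the forces only show the door spring. I'll keep lowering.

Call:
apply_moves --pt "0 0.005 0 0 0 1.1 0.1" --pt "0 0.01 0 0 0 2.2 0.1" --pt "0 0.015 0 0 0 3.3 0.1" --pt "0 0.02 0 0 0 4.4 0.1" --pt "0 0.025 0 0 0 5.5 0.1" --pt "0 0.03 0 0.1 0 6.6 0.1" --pt "0 0.035 0 0.1 0 7.7 0.1" --pt "0 0.035 0 0.1 0 7.7 0.1"

```text
clock: 12.02
ee_pos: [0.554, 0.0143, 0.1921]
tool_rot: [[-0.995, 0.101, 0.025], [0.101, 0.995, -0.002], [-0.025, 0.0, -1.0]]
ft_force: [8.4, -0.4, -0.2]
grip_width: 0.216
```

Call:
apply_moves --pt "0 0.005 0 0 0 1.1 0.1" --pt "0 0.01 0 0.1 0 2.2 0.1" --pt "0 0.015 0 0.1 0 3.3 0.1" --pt "0 0.018 0 0.2 0 4 0.1" --pt "0 0.021 0 0.2 0 4.7 0.1" --pt "0 0.021 0 0.2 0 4.7 0.1"

```text
clock: 12.78
ee_pos: [0.554, 0.0143, 0.1877]
tool_rot: [[-0.995, 0.101, 0.004], [0.101, 0.995, 0.0], [-0.004, 0.001, -1.0]]
ft_force: [6.2, 0.2, 3.6]
grip_width: 0.216
```

```bash
python3 - <<'E'
from h import *; from k import *
o=st()
s=snap('wrist','w9.png')
cv2.imwrite('pics/c9.png',cv2.resize(s['color'][130:230,260:380,::-1],(0,0),fx=6,fy=6,interpolation=cv2.INTER_CUBIC))
for v in (130,145,160,185,195): print(np.round(pt(s,325,v),4))
E
```

```text
clock 12.775
q [-33.652, 9.849, 30.992, 102.36, -5.407, 69.024, 83.114]
qd [-0.068, -0.072, 0.0, 0.118, 0.134, -0.205, -0.063]
joint_torque [-0.585, -42.975, 3.069, -33.993, -0.415, 2.2, -0.049]
ee_pos [0.554, 0.014, 0.188]
tool_rot [[-0.995, 0.101, 0.004], [0.101, 0.995, 0.0], [-0.004, 0.001, -1.0]]
ft_force [6.182, 0.195, 3.567]
moment [-0.258, -1.297, 0.077]
grip_width 0.216
[0.489  0.0255 0.1797]
[0.4959 0.0249 0.18  ]
[0.5031 0.0242 0.1794]
[0.5152 0.0231 0.1805]
[0.5206 0.0226 0.1795]
```

View pics/c9.png

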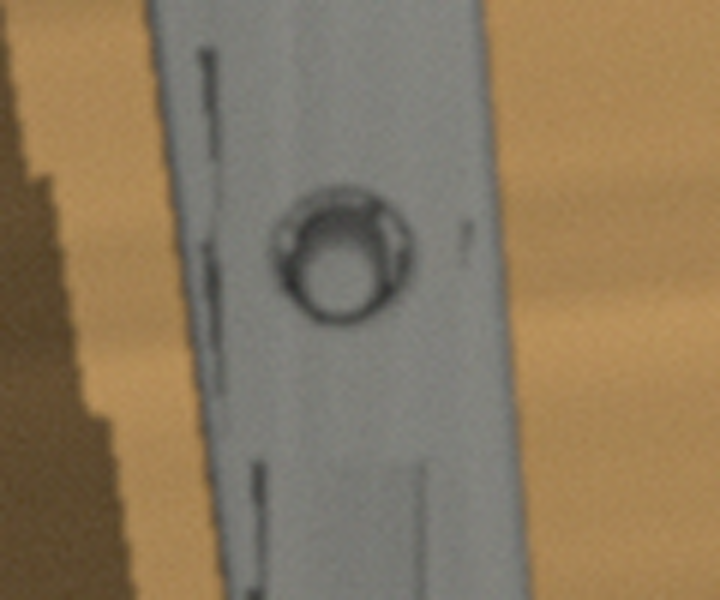

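Call:
apply_moves --pt "0 0.003 0 -0.3 0 0.4 0.1" --pt "0 0.003 0 -0.8 0 0.6 0.1" --pt "0 0.003 0 -1 0 0.6 0.1" --pt "0 0.003 0 -1 0 0.6 0.25" --pt "0 0.003 0 -1 0 0.6 0.35" --pt "0 0.003 0 -1 0 0.6 0.5" --pt "0 0.003 0 -1 0 0.6 0.6" --pt "0 0.003 0 -1 0 0.6 0.6" --pt "0 0.003 0 -1 0 0.6 0.6"

```text
clock: 13.95
ee_pos: [0.5539, 0.0146, 0.1864]
tool_rot: [[-0.995, 0.1, -0.001], [0.1, 0.995, 0.001], [0.001, 0.001, -1.0]]
ft_force: [1.1, -0.3, -0.0]
grip_width: 0.599
```

```bash
python3 - <<'E'
from h import *; from k import *
o=st()
s=snap('wrist','w10.png')
for v in (130,145,160,185,195): print(np.round(pt(s,325,v),4))
E
```

```text
clock 13.95
q [-33.549, 10.159, 30.989, 102.214, -5.624, 69.211, 83.296]
qd [-0.019, -0.065, -0.019, 0.079, 0.033, -0.021, 0.002]
joint_torque [-0.003, -45.182, 4.071, -38.718, 0.012, 0.011, -0.0]
ee_pos [0.554, 0.015, 0.186]
tool_rot [[-0.995, 0.1, -0.001], [0.1, 0.995, 0.001], [0.001, 0.001, -1.0]]
ft_force [1.098, -0.294, -0.024]
moment [-0.035, 0.011, -0.037]
grip_width 0.599
[0.4887 0.0257 0.1803]
[0.4956 0.0251 0.1798]
[0.4722 0.0233 0.3294]
[0.515  0.0233 0.1797]
[0.52   0.0229 0.1798]
```

View pics/w10.png

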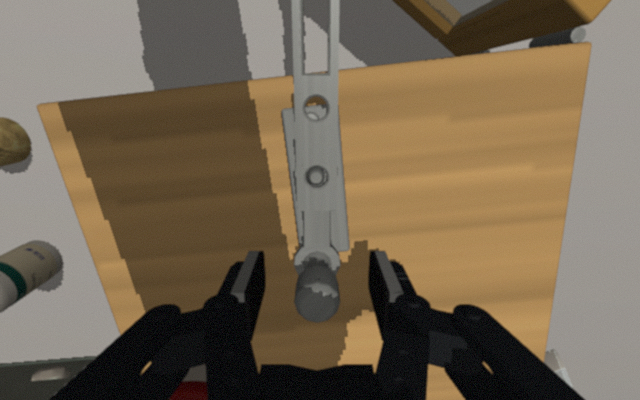

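The fingers are open and clear of the knob at (317, 290). The peg shows in the end hole at (317, 176), and the bar's top reads z≈0.1798, which is home. I'm moving straight up.

Call:
apply_moves --pt "0 0 0 0 0 -6 0.6" --pt "0 0 0 0 0 -15 0.6" --pt "0 0 0 0 0 -30 0.6" --pt "0 0 0 0 0 -50 0.6" --pt "0 0 0 0 0 -70 0.6" --pt "0 0 0 0 0 -90 0.6" --pt "0 0 0 0 0 -90 0.6" --pt "0 0 0 0 0 -90 0.6" --pt "0 0 0 0 0 -90 0.6"

```text
clock: 15.12
ee_pos: [0.5536, 0.0146, 0.2757]
tool_rot: [[-0.995, 0.1, -0.002], [0.1, 0.995, 0.0], [0.002, 0.0, -1.0]]
ft_force: [0.4, 0.1, 0.8]
grip_width: 0.603
```

```bash
python3 - <<'E'
from h import *; from k import *
np.set_printoptions(suppress=True,precision=4)
o=st()
s=snap('wrist','w11.png');snap('side','s11.png')
cv2.imwrite('pics/c11.png',cv2.resize(s['color'][0:240,240:400,::-1],(0,0),fx=2.5,fy=2.5,interpolation=cv2.INTER_CUBIC))
print(proj(s,[.509,.0197,.1865]))
E
```

```text
clock 15.125
q [-34.409, 6.765, 31.285, 94.925, -3.603, 79.436, 81.619]
qd [0.007, 0.187, 0.028, -0.13, 0.111, 0.147, -0.124]
joint_torque [0.025, -42.973, 2.834, -41.065, 0.016, 0.011, -0.0]
ee_pos [0.554, 0.015, 0.276]
tool_rot [[-0.995, 0.1, -0.002], [0.1, 0.995, 0.0], [0.002, 0.0, -1.0]]
ft_force [0.406, 0.129, 0.793]
moment [-0.08, -0.039, -0.009]
grip_width 0.603
[316.3889 146.9892]
```

View pics/c11.png

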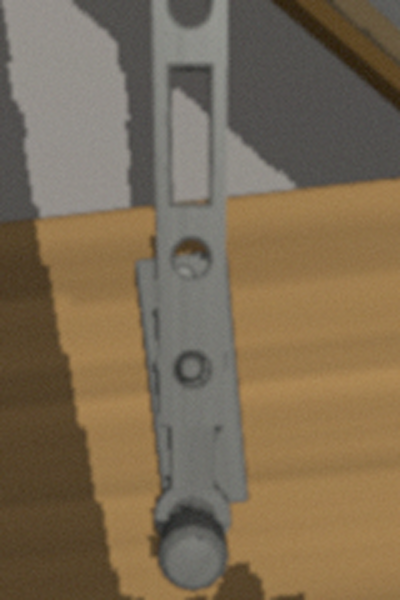

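View pics/s11.png

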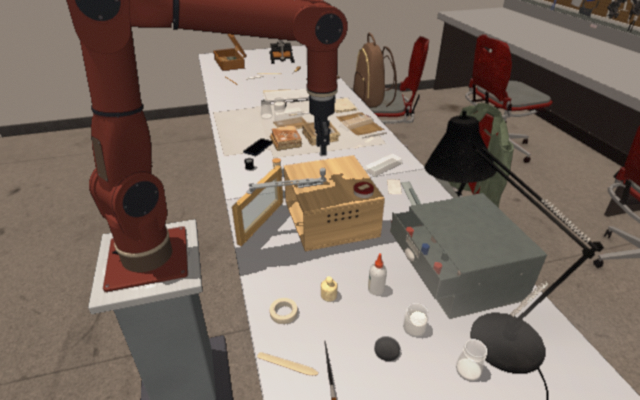

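```bash
python3 - <<'E'
from h import *
s=load('w11')
for u,v in ((323,60),(322,90),(322,125),(322,160),(317,225)): print(np.round(pt(s,u,v),4))
h=pt(s,240+192/2.5,369/2.5,.1795); print('hole',h-np.array([.5177,.021,.165]))
order.job_done()
E
```

```text
[0.4352 0.0353 0.0012]
[0.4704 0.0276 0.1781]
[0.4945 0.0253 0.1795]
[0.5204 0.0228 0.1791]
[0.5571 0.0152 0.2172]
hole [-0.00710416 -0.00114674  0.0145    ]
the job is handed in; nothing more can be done
```

The end hole is down over the peg, the bar lies home on the shoulder, and the door is held open by the stay. The job was handed in after about 15 s of the 61 s.

**What I did:** I gripped the stay by its knob and raised it off the peg. I swung the door out to about 0.74–0.75 rad, calculated from the hinge geometry. Before lowering, I used the wrist camera to correct the hole's position over the peg by about 2.5 mm. I then lowered the bar in small steps, opened the fingers and moved straight up.

**Forces:** The wrist force stayed under about 9 N at every reading. When the bar met the shoulder it read about 3.6 N upward.

**Last checks:**
- **Bar height:** its top reads 0.178–0.1805 m, against an expected 0.1795 m, so it is level and home.
- **Hole position:** the peg shows inside the end hole. The hole is about -7 mm along and -1 mm across from the plate's centre; the limits are 14 mm and 4 mm.
- **Clear of everything:** the gripper is clear above the knob, and nothing nearby looks moved in the side view. That view was judged by eye, not measured.

**Disagreements:** My first rough estimate from the side camera put the cupboard about 8 mm off in y. I used the wrist camera's figure instead. The wrist camera and the arm's own position also differed by about 1–2 mm, and I went by the camera.

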